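Clamp the hex drive bar in the mixer's lever collet

TASK

Mount the steel hexagonal bar upright in the open collet of the white bench mixer: find by feel the angle at which the hexagon slips in, feed the bar gently all the way down to the depth stop, and only then swing the red-handled lever fully round to clamp it. Never force or jam the bar (keep the push below 40 N), and leave the round brass bar, the jar and the blue-capped vial where they are.

Things in the scene. Friction and masses are not known exactly. Their poses are not given: they have to be found in the camera images.
- hex_bar_center (a point): Centre (half-way up) of the bright steel hexagonal bar, 105 mm long, 14 mm across flats (16.2 across corners), about 140 g. z runs up its long axis; x is square to one pair of flats (other pairs at 60 and 120 deg). The lowest 4 mm of its foot are a round tapered pilot 10 to 13 mm thick. It starts upright in one of the blue stand's two holes.
- round_bar_center (a point): Centre (half-way up) of the round brass bar, 13 mm thick, 105 mm long, standing in the other hole of the stand; not to be used.
- bar_stand: Blue block 60 x 130 x 35 mm, fixed; origin at the centre of its underside, long side along its y. Two 19 mm holes at y = -40 and +40 mm, 30 mm deep, so the bars stand in it with their feet 5 mm above the table.
- mixer: White bench mixer base, 124 x 124 x 30 mm, fixed; origin on the collet axis at table height, z up. The steel collet nose rises from it: 24 mm radius up to 67 mm, 19 mm radius above. Its socket is locked at an angle about the vertical that differs from run to run and is NOT given by any listed frame; the bar's hexagon enters only within about 10 deg of the socket's flats (every 60 deg).
- collet_mouth (a point): Centre of the collet's open top, 75 mm above the table, on the vertical collet axis. Below it a hexagonal hole 15.3 mm across flats goes 35 mm down to a flat rigid depth stop; with the bar on the stop the bar's centre is 17.5 mm above this point. The bar's round pilot goes in at any angle, then the hexagon rests on the rim until turned to match.
- lever_post (a point): Middle (70 mm above the table) of the upright red handle post, 14 mm thick, standing from 52 to 86 mm above the table at the end of the collet lever, 90 mm from the collet axis. Push it sideways about the collet axis; the lever arm lies below it at 43 to 51 mm.
- clamp_lever (a joint): Angle of the collet lever: 0 = fully open, 1.3 rad = fully closed (end stop). It closes clockwise seen from above, about the collet axis. It needs 3 to 6 N at the post and stays where it is left; closing it draws the jaws onto the bar.
- jar: Clear reagent jar with a black cap, 43 mm wide, 72 mm high, origin at the centre of its underside; bystander.
- vial: Small clear vial with a blue cap, 17 mm wide, 50 mm high, origin at the centre of its underside; bystander.

How it is judged:
On the way, in this order (a step that is already met when the one before it is completed fails the run):
1. the hex bar stands on the depth stop in the collet while the lever is still open (z of hex_bar_center in the frame of collet_mouth below 0.0195 m and horizontal distance between hex_bar_center and collet_mouth below 0.005 m and value of joint clamp_lever below 0.6 rad), for 0.2 s.
2. the lever is fully closed with the bar still on the stop (value of joint clamp_lever above 1.2 rad and z of hex_bar_center in the frame of collet_mouth below 0.0195 m), for 0.2 s.
At the end, for the whole second after the job is handed in: The hex bar stands upright (within 3.4 deg) in the collet, centred within 4 mm, its foot within 2 mm of the depth stop, and the lever is closed beyond 1.2 rad of its 1.3 rad (all of step 2 and horizontal distance between hex_bar_center and collet_mouth below 0.004 m and angle between hex_bar_center's own z axis and vertical below 0.06 rad); the robot touches nothing.
It fails at once if the bar is forced while the lever is open: more than 40 N on the depth stop or more than 60 N of contact, all sides added, in the collet's mouth and socket ((contact force between hex_bar and mixer above 40 N or contact force between hex_bar and collet above 60 N) and value of joint clamp_lever below 0.6 rad).
It fails at once if the round bar is moved more than 30 mm (distance of round_bar_center from where it was at the start of the episode above 0.03 m).
It fails at once if the jar is moved more than 30 mm (distance of jar from where it was at the start of the episode above 0.03 m).
It fails at once if the vial is moved more than 30 mm (distance of vial from where it was at the start of the episode above 0.03 m).
It also fails if it takes over 72 s, if anything falls off the work surface, if the arm or the gripper's body presses on something with over 40 N, if the wrist force passes 120 N, or if a joint passes its speed limit or range.

ROBOT

A 7-joint arm with a two-finger parallel gripper is mounted at the origin on a cart in front of the work surface, level with it; the furniture and walls round the work are solid. World frame = base frame: x ahead of the robot, y to its left, z up, the work surface at z = 0. Lengths are in m, angles in rad, forces in N, time in s.
With the tool pointing down it reaches from about 0.425 to 0.95 m from the base axis. Payload 4.7 kg.
Tool frame: the origin (TCP) lies midway between the tips of the shut fingers; the grasp point (between the pads) lies env.pinch_z behind it (env.pinch_z is the distance from the TCP to the grasp point, in m); x points along the fingers, z is the direction in which the jaws open and shut, and the axes are right-handed (so a half turn about x gives the same grasp; the last joint's range is limited). The gripper opens to 85 mm and grips with 20 to 120 N. Pads are 22 mm wide; open, the fingers measure 114 mm over their backs; the gripper's body (76 mm by 85 mm) begins 54 mm behind the grasp point. The pads swing forward as they close: fully open they stand 13 mm farther back than shut.
Start: joints at [-1.225, 0.469, -0.049, 1.532, 0.024, 1.141, -0.082], TCP at [0.247, 0.628, 0.231] pointing down, gripper open.
Joint ranges: [-2.59, 2.59], [-0.33, 1.99], [-1.39, 1.29], [0.1, 2.45], [-1.04, 4.18], [0.21, 1.99], [-2.66, 2.66]. Speed limits (rad/s): [2.57, 2.57, 3.14, 3.14, 3.14, 3.14, 3.14].

INTERFACE

Orientations are given as a unit quaternion [w, x, y, z].
In Python, from station import env gives the robot as it stands. The module is installed in compiled form; this text tells all that it offers.
- The arm moves only by the tool apply_moves, never from a script. Its argument "targets" is a list that holds one entry, the list of rows, each a list of 7 numbers: the opening, from 0 (shut) to 1 (fully open), then the shift along the tool's x, y, z normalised to -1 to 1, where 1 is 25 cm, then the turn, a rotation vector about the tool's x, y, z normalised to -1 to 1, where 1 is 2 rad. In form: [[[hand, x, y, z, rx, ry, rz], ...]]. A call has exactly 5 rows; each row is the pose to reach, as a shift and turn from the pose measured when the call began, along the tool's axes at that moment; what a row does not reach only later rows make up. A row lasts 1/8 s, in which the tool goes at most 62.5 mm and 10.7 degrees, less where a joint would pass 70% of its speed; a pose out of reach is approached as far as the arm can. A call with a number of a shift or a turn outside -1 to 1 is refused whole. A call with a gripper value outside its range is refused whole. The fingers move at their own pace and stop on an object; the grip force is fixed at half the most. Time passes only in rows, so rows that repeat a pose let the fingers close, or fill a call up. It gives the time, the measured TCP pose, the force and the opening at its end, in the units of the state.
- env.get_obs(): the state, without advancing time (a new reading comes with each control period).
- env.get_image(name): name is "scene" or "top"; returns a dict with "color" (400x640x3 uint8, blue, green, red), "z_map" (400x640 float32, m along the optical axis (not along the pixel's ray), 0 where there is no reading), "mtx" (3x3 intrinsics, pixels), "D" ([k1, k2, p1, p2, k3] as OpenCV has them; the pictures are not rectified), "rvec" (rotation vector, rad) and "tvec" (3), from world to camera coordinates, as OpenCV has them. Camera axes: x right, y down, z forward; pixel columns grow to the right and rows downward; lengths in m; the calibration is good to about 2 mm. A picture is of the moment at which its call begins.
- env.finish_job(): hands the job in, once; it reports no verdict.
The state is a dict: "clock": time; "q": joint angles; "qd": joint speeds; "joint_efforts": joint torques, N m; "tool_pos": TCP position; "orientation": TCP orientation; "wrist_force": force on the tool from outside, world axes, zero at the start; "wrist_torque": the same for the moment, N m; "grip_width": finger opening in m.
Only numpy, scipy, OpenCV 4.12 (cv2) and the standard library are available. Lean on these libraries where they do the work, as an engineer would, in place of code of your own. Each camera call takes 0.05 s, during which the arm holds its last target.

## Working session

There is one attempt and no reset: what is moved stays moved. The work goes in short steps, Python scripts to look and compute and a tool call to move; the robot and the scene stay as the last step left them, time stands still between calls to the robot, and variables do not carry over. Pictures are saved under pics/ and viewed, and the job is handed in when it is done.

Besides the shell and the picture viewer there is one more tool, called as name(argument=value, ...) on one line, values as JSON. apply_moves: Moves the arm, as the interface text tells. Its arguments: {"type":"object","properties":{"targets":{"type":"array"}},"required":["targets"]}

```bash
mkdir -p pics
python3 - <<'E'
from station import env
import cv2,numpy as np,pickle
o=env.get_obs(); print(o, env.pinch_z)
d={}
for n in("scene","top"):
    im=env.get_image(n); d[n]=im; cv2.imwrite(f"pics/{n}0.png",im["color"]); print(n,im["mtx"],im["D"],im["rvec"],im["tvec"])
pickle.dump(d,open("im0.pkl","wb"))
E
```

```text
{'clock': 0.0, 'q': array([-1.22489454,  0.46945386, -0.04858519,  1.5337097 ,  0.02408871,
        1.14101123, -0.08226992]), 'qd': array([-0.00029437,  0.00042641,  0.00059779, -0.00010987,  0.00030684,
        0.00018067, -0.00085879]), 'joint_efforts': array([-3.16854330e-04, -5.10297883e+01, -4.67055256e-02, -2.37710005e+01,
        1.07339394e-02,  7.50287552e-03,  5.88557342e-06]), 'tool_pos': array([0.2468843 , 0.62758864, 0.23024635]), 'orientation': array([ 0.58381941, -0.39852429,  0.58495835,  0.39768959]), 'wrist_force': array([ 0.37583171,  0.96395341, -0.07261702]), 'wrist_torque': array([-0.0230808 , -0.00277486, -0.05171559]), 'grip_width': 0.08541258288854837} 0.0187
scene [[375.61242905   0.         322.10338493]
 [  0.         375.61242905 199.47733992]
 [  0.           0.           1.        ]] [0.02902536 0.         0.         0.         0.        ] [ 2.24515284 -0.62727875  0.30220241] [-0.41841246  0.22277165  0.9571121 ]
top [[361.63615614   0.         321.89328922]
 [  0.         361.63615614 197.90284106]
 [  0.           0.           1.        ]] [-0.0415171  0.         0.         0.         0.       ] [ 2.17955382 -2.17656343  0.07290638] [-0.01109549  0.47566624  1.1220228 ]
```

View pics/scene0.png

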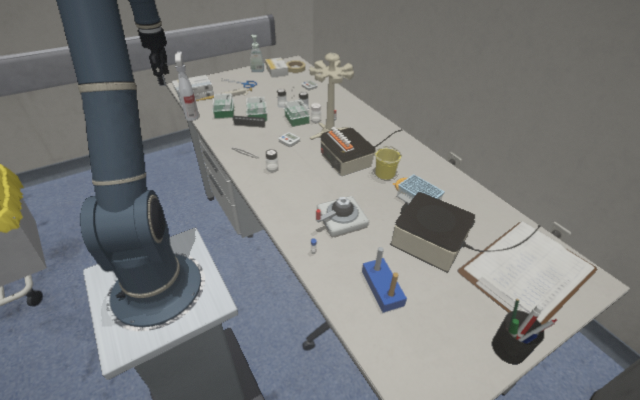

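View pics/top0.png

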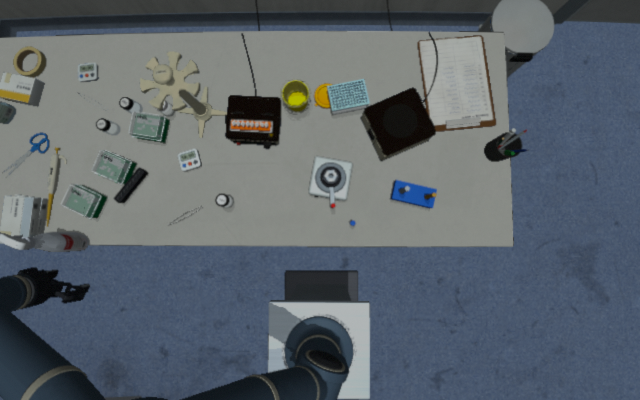

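The top picture shows the mixer at about (330,178), its red lever knob at (332,205), the blue stand at (413,193), the vial at (352,223) and the jar at (224,200). In the scene picture the steel bar is at (379,258), the farther one, and the brass bar is at (394,284). Next I'll zoom in and measure.

```bash
cat > h.py <<'E'
import cv2,numpy as np
def ray(im,u,v):
    p=cv2.undistortPoints(np.array([[[u,v]]],float),im["mtx"],im["D"])[0,0]
    R,_=cv2.Rodrigues(np.array(im["rvec"],float)); t=np.array(im["tvec"],float).ravel()
    return -R.T@t, R.T@np.array([p[0],p[1],1.])
def atz(im,u,v,z):
    c,d=ray(im,u,v); return c+d*(z-c[2])/d[2]
def atd(im,u,v):
    c,d=ray(im,u,v); return c+d*im["z_map"][int(round(v)),int(round(u))]
def proj(im,P):
    return cv2.projectPoints(np.array(P,float).reshape(-1,1,3),np.array(im["rvec"],float),np.array(im["tvec"],float),im["mtx"],np.array(im["D"],float))[0].reshape(-1,2)
def crop(im,u,v,w,h,s,fn):
    c=im["color"][v:v+h,u:u+w]; cv2.imwrite(fn,cv2.resize(c,None,fx=s,fy=s,interpolation=cv2.INTER_CUBIC))
E
python3 - <<'E'
import pickle; from h import *
d=pickle.load(open("im0.pkl","rb")); t,s=d["top"],d["scene"]
crop(t,300,150,150,85,5,"pics/tc.png"); crop(s,300,180,120,135,4,"pics/sc.png")
for n,u,v in(("mouth",331,177),("knob",332,205),("stand",413,193),("vial",352,223),("jar",224,200)): print(n,atd(t,u,v).round(4))
m=t["color"].astype(int); b=(m[...,0]>120)&(m[...,2]<80)&(m[...,1]<110)
b[:170]=0;b[215:]=0;b[:,:380]=0;b[:,445:]=0
ys,xs=np.nonzero(b); P=np.array([atz(t,x,y,.035)[:2] for x,y in zip(xs,ys)],np.float32)
print(len(P),cv2.minAreaRect(P))
E
```

```text
mouth [ 0.5388 -0.0388  0.0422]
knob [ 0.4494 -0.041   0.0863]
stand [ 0.4899 -0.2938  0.0355]
vial [ 0.3966 -0.1026  0.0507]
jar [0.465  0.285  0.0705]
657 ((0.4883144199848175, -0.29712870717048645), (0.12971338629722595, 0.05876202881336212), 76.98230743408203)
```

View pics/tc.png

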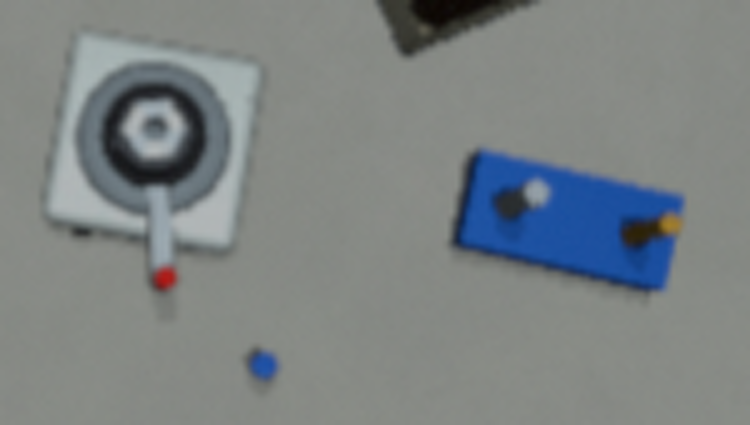

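View pics/sc.png

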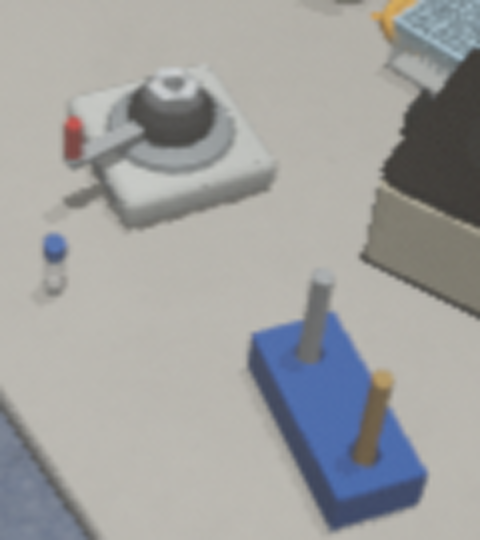

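Run:
```python
import pickle; from h import *
from scipy.spatial.transform import Rotation as Rn
d=pickle.load(open("im0.pkl","rb")); t,s=d["top"],d["scene"]
f=lambda x,y,s_,ox,oy:((x+.5)/s_-.5+ox,(y+.5)/s_-.5+oy)
for n,x,y,z in(("hextop",536,192,.110),("brasstop",671,224,.110),("mouth",155,128,.075),("knob",164,277,.086),("vial",263,364,.05)):
    print("top",n,atz(t,*f(x,y,5,300,150),z).round(4))
for n,x,y,z in(("hextop",321,276,.110),("brasstop",382,379,.110),("mouth",173,84,.075),("knob",73,122,.086)):
    print("scene",n,atz(s,*f(x,y,4,300,180),z).round(4))
m=t["color"].astype(int)
c=np.array([.4883,-.2971]);u=np.array([np.cos(np.radians(77)),np.sin(np.radians(77))])
print("holes",c+.04*u,c-.04*u)
# mixer base white from colour
w=(m.min(-1)>175); w[:150]=0;w[205:]=0;w[:,:300]=0;w[:,360:]=0
ys,xs=np.nonzero(w);P=np.array([atz(t,x,y,.03)[:2] for x,y in zip(xs,ys)],np.float32);print(len(P),cv2.minAreaRect(P))
q=np.array([0.58381941,-0.39852429,0.58495835,0.39768959]);print(Rn.from_quat(np.r_[q[1:],q[0]]).as_matrix().round(3))
crop(t,310,155,45,45,13,"pics/m.png"); crop(s,325,190,40,30,16,"pics/ms.png")
```

```text
top hextop [ 0.4978 -0.2579  0.11  ]
top brasstop [ 0.4792 -0.3362  0.11  ]
top mouth [ 0.5399 -0.0371  0.075 ]
top knob [ 0.4495 -0.0422  0.086 ]
top vial [ 0.3985 -0.1032  0.05  ]
scene hextop [ 0.4974 -0.2566  0.11  ]
scene brasstop [ 0.4798 -0.3353  0.11  ]
scene mouth [ 0.5396 -0.0358  0.075 ]
scene knob [ 0.4499 -0.0424  0.086 ]
holes [ 0.49729804 -0.2581252 ] [ 0.47930196 -0.3360748 ]
35 ((0.4998434782028198, -0.030426181852817535), (0.10004095733165741, 0.01578090898692608), 76.8426742553711)
[[-0.001 -0.931  0.366]
 [-0.002  0.366  0.931]
 [-1.    -0.    -0.002]]
```

View pics/m.png

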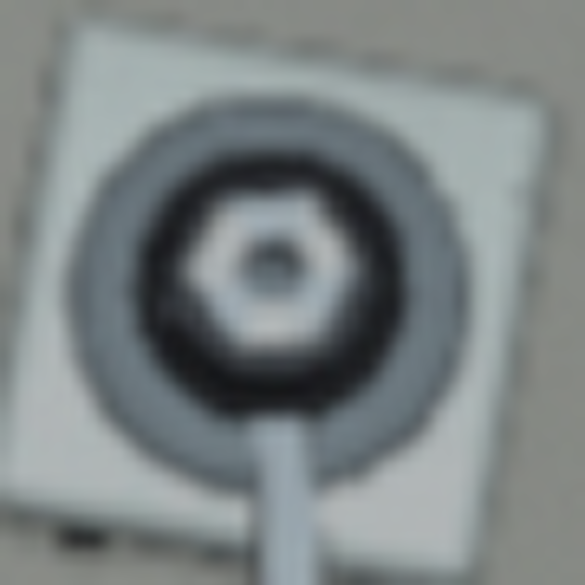

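View pics/ms.png

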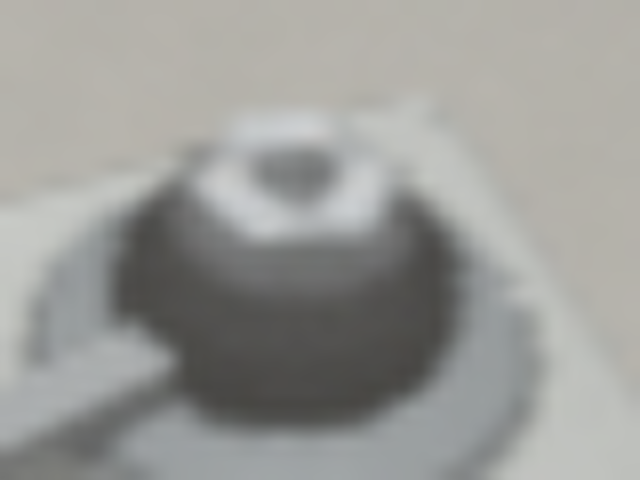

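```bash
cat > mv.py <<'E'
# usage: mv.py x y z jawdeg : prints normalised shift/turn for target from current pose
import sys,numpy as np
from station import env
from scipy.spatial.transform import Rotation as Rn
def cur():
    o=env.get_obs();q=o["orientation"];return o,np.array(o["tool_pos"]),Rn.from_quat(np.r_[q[1:],q[0]])
def goal(x,y,z,a):
    a=np.radians(a);zt=np.array([np.cos(a),np.sin(a),0]);xt=np.array([0,0,-1.]);yt=np.cross(zt,xt)
    return np.array([x,y,z]),Rn.from_matrix(np.c_[xt,yt,zt])
o,p,R=cur();z=R.as_matrix()[:,2]
print("clk %.2f"%o["clock"],"pos",p.round(4),"jaw %.2f"%np.degrees(np.arctan2(z[1],z[0])),"axis",R.as_matrix()[:,0].round(4),"F",np.round(o["wrist_force"],1),"T",np.round(o["wrist_torque"],2),"w %.4f"%o["grip_width"],"q7 %.2f"%o["q"][6])
a=list(map(float,sys.argv[1:]))
for i in range(0,len(a),4):
    g,G=goal(*a[i:i+4]); print((R.inv().apply(g-p)/.25).round(3),((R.inv()*G).as_rotvec()/2).round(3))
E
python3 mv.py .4 .45 .33 68.6 .5 .25 .33 68.6 .5 0 .25 68.6 .4975 -.2575 .2 68.6
```

```text
clk 0.10 pos [0.2469 0.6277 0.2304] jaw 68.53 axis [-6.0e-04 -1.7e-03 -1.0e+00] F [ 0.2 -0.2 -0.4] T [-0.06  0.01 -0.04] w 0.0853 q7 -0.08
[-0.398 -0.83  -0.438] [-0.001 -0.001  0.   ]
[-0.397 -1.495 -1.036] [-0.001 -0.001  0.   ]
[-0.075 -1.861 -1.966] [-0.001 -0.001  0.   ]
[ 0.127 -2.229 -2.928] [-0.001 -0.001  0.   ]
```

apply_moves(targets=[[[0.5,-0.4,0,0,0,0,0],[0.5,-0.4,-0.2,-0.1,0,0,0],[0.5,-0.4,-0.4,-0.25,0,0,0],[0.5,-0.4,-0.6,-0.35,0,0,0],[0.5,-0.4,-0.83,-0.44,0,0,0]]])

```text
clock: 0.72
tool_pos: [0.4003, 0.4478, 0.3306]
orientation: [0.584, -0.399, 0.585, 0.398]
wrist_force: [0.4, 0.8, 0.2]
grip_width: 0.0424
```

```bash
python3 mv.py .52 .2 .33 68.6 .5 0 .25 68.6 .4975 -.2575 .2 68.6
```

```text
clk 0.72 pos [0.4003 0.4478 0.3306] jaw 68.58 axis [-8.0e-04 -1.6e-03 -1.0e+00] F [0.4 0.8 0.2] T [ 0.04 -0.1  -0.02] w 0.0424 q7 0.29
[ 0.003 -0.808 -0.748] [-0.    -0.001 -0.   ]
[ 0.325 -1.026 -1.521] [-0.    -0.001 -0.   ]
[ 0.526 -1.392 -2.483] [-0.    -0.001 -0.   ]
```

apply_moves(targets=[[[0.5,0,-0.16,-0.15,0,0,0],[0.5,0,-0.32,-0.3,0,0,0],[0.5,0,-0.48,-0.45,0,0,0],[0.5,0,-0.65,-0.6,0,0,0],[0.5,0,-0.8,-0.75,0,0,0]]])

```text
clock: 1.35
tool_pos: [0.5185, 0.1982, 0.3306]
orientation: [0.584, -0.399, 0.585, 0.398]
wrist_force: [0.5, 0.0, 0.1]
grip_width: 0.0422
```

```bash
python3 mv.py .51 -.02 .3 68.6 .4975 -.2575 .2 68.6
```

```text
clk 1.35 pos [0.5185 0.1982 0.3306] jaw 68.55 axis [-0.0012 -0.002  -1.    ] F [0.5 0.  0.1] T [ 0.06 -0.09 -0.01] w 0.0422 q7 0.79
[ 0.124 -0.287 -0.824] [-0.    -0.001 -0.   ]
[ 0.526 -0.588 -1.726] [-0.    -0.001 -0.   ]
```

apply_moves(targets=[[[0.5,0.02,-0.07,-0.22,0,0,0],[0.5,0.05,-0.14,-0.44,0,0,0],[0.5,0.08,-0.21,-0.66,0,0,0],[0.5,0.1,-0.28,-0.83,0,0,0],[0.5,0.12,-0.34,-1.0,0,0,0]]])

```text
clock: 1.98
tool_pos: [0.5057, -0.0673, 0.3007]
orientation: [0.584, -0.398, 0.585, 0.398]
wrist_force: [1.2, 0.3, -0.1]
grip_width: 0.0427
```

```bash
python3 mv.py .4975 -.2575 .2 68.6
```

```text
clk 1.98 pos [ 0.5057 -0.0673  0.3007] jaw 68.52 axis [-0.0016 -0.0019 -1.    ] F [ 1.2  0.3 -0.1] T [ 0.03 -0.02 -0.04] w 0.0427 q7 1.30
[ 0.404 -0.248 -0.719] [-0.001 -0.001 -0.   ]
```

apply_moves(targets=[[[0.5,0.05,-0.06,-0.18,0,0,0],[0.5,0.12,-0.12,-0.36,0,0,0],[0.5,0.2,-0.18,-0.55,0,0,0],[0.5,0.3,-0.25,-0.72,0,0,0],[0.5,0.4,-0.25,-0.72,0,0,0]]])

```text
clock: 2.6
tool_pos: [0.4964, -0.2624, 0.2002]
orientation: [0.584, -0.397, 0.587, 0.395]
wrist_force: [-0.4, 0.5, -0.0]
grip_width: 0.0427
```

```bash
python3 mv.py .4975 -.2575 .066 68.6
python3 - <<'E'
from station import env; from h import *
s=env.get_image("scene"); crop(s,320,150,130,160,4,"pics/s1.png")
E
```

```text
clk 2.60 pos [ 0.4964 -0.2624  0.2002] jaw 68.12 axis [-0.002  -0.0043 -1.    ] F [-0.4  0.5 -0. ] T [0.03 0.   0.01] w 0.0427 q7 1.77
[0.537 0.003 0.022] [-0.004 -0.002 -0.   ]
```

View pics/s1.png

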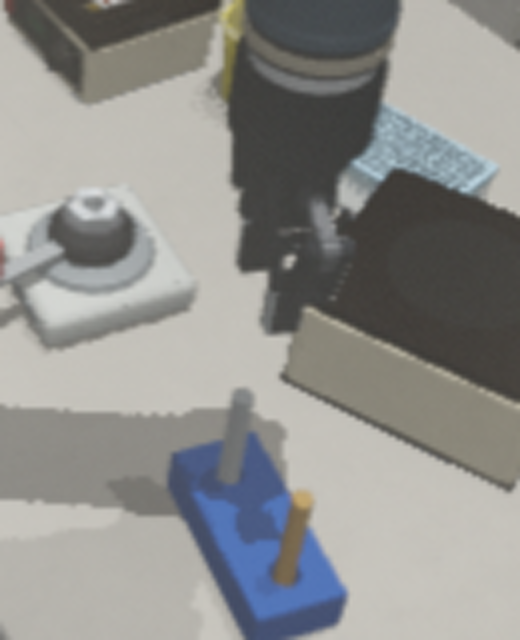

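The gripper is above the stand with both fingers clear of the bar (bar top at (240,395) in the crop). I'll go down around it.

apply_moves(targets=[[[0.5,0.1,0.003,0.022,-0.004,-0.002,0],[0.5,0.2,0.003,0.022,-0.004,-0.002,0],[0.5,0.33,0.003,0.022,-0.004,-0.002,0],[0.5,0.45,0.003,0.022,-0.004,-0.002,0],[0.5,0.537,0.003,0.022,-0.004,-0.002,0]]])

```text
clock: 3.28
tool_pos: [0.495, -0.2525, 0.0613]
orientation: [0.582, -0.397, 0.585, 0.402]
wrist_force: [-0.7, -0.8, -0.4]
grip_width: 0.0424
```

```bash
python3 mv.py .4975 -.2575 .066 68.6
```

```text
clk 3.27 pos [ 0.495  -0.2525  0.0613] jaw 68.83 axis [-0.0081  0.0043 -1.    ] F [-0.7 -0.8 -0.4] T [ 0.   -0.04  0.  ] w 0.0424 q7 1.87
[-0.019 -0.017 -0.015] [ 0.002  0.001 -0.005]
```

apply_moves(targets=[[[0.5,-0.019,-0.017,-0.015,0.002,0.001,-0.005],[0.5,-0.019,-0.017,-0.015,0.002,0.001,-0.005],[0.35,-0.019,-0.017,-0.015,0.002,0.001,-0.005],[0.25,-0.019,-0.017,-0.015,0.002,0.001,-0.005],[0.25,-0.019,-0.017,-0.015,0.002,0.001,-0.005]]])

```text
clock: 3.9
tool_pos: [0.4978, -0.2575, 0.0664]
orientation: [0.584, -0.399, 0.584, 0.398]
wrist_force: [-0.5, -0.3, 0.8]
grip_width: 0.0218
```

```bash
python3 mv.py .4975 -.2575 .066 68.6
```

```text
clk 3.90 pos [ 0.4978 -0.2575  0.0664] jaw 68.61 axis [ 0.0011 -0.0012 -1.    ] F [-0.5 -0.3  0.8] T [-0.03 -0.    0.02] w 0.0218 q7 1.87
[ 0.002  0.001 -0.   ] [ 0.    -0.     0.001]
```

apply_moves(targets=[[[0.2,0,0,0,0,0,0],[0.17,0,0,0,0,0,0],[0.14,0,0,0,0,0,0],[0,0,0,0,0,0,0],[0,0,0,0,0,0,0]]])

```text
clock: 4.53
tool_pos: [0.498, -0.2572, 0.0666]
orientation: [0.584, -0.399, 0.584, 0.398]
wrist_force: [0.1, 1.7, 4.4]
grip_width: 0.0135
```

```bash
python3 mv.py .4975 -.2575 .066 68.6
```

```text
clk 4.53 pos [ 0.498  -0.2572  0.0666] jaw 68.62 axis [ 1.5e-03 -8.0e-04 -1.0e+00] F [0.1 1.7 4.4] T [ 0.59 -0.03  0.06] w 0.0135 q7 1.87
[ 0.002  0.002 -0.002] [ 0.    -0.     0.001]
```

Width is 13.5 mm, so the bar is held on its flats. Next I'll lift it.

apply_moves(targets=[[[0,-0.05,0,0,0,0,0],[0,-0.14,0,0,0,0,0],[0,-0.25,0,0,0,0,0],[0,-0.36,0,0,0,0,0],[0,-0.44,0,0,0,0,0]]])

```text
clock: 5.15
tool_pos: [0.4976, -0.2578, 0.1781]
orientation: [0.585, -0.399, 0.584, 0.397]
wrist_force: [0.2, 0.0, -1.4]
grip_width: 0.0127
```

```bash
python3 mv.py .5398 -.0363 .175 60;python3 - <<'E'
from station import env; from h import *
s=env.get_image("scene"); crop(s,320,150,130,160,4,"pics/s2.png")
s=env.get_image("top"); crop(s,300,120,150,100,5,"pics/t2.png")
E
```

```text
clk 5.15 pos [ 0.4976 -0.2578  0.1781] jaw 68.58 axis [ 0.0022 -0.0019 -1.    ] F [ 0.2  0.  -1.4] T [-0.02 -0.04  0.01] w 0.0127 q7 1.79
[0.011 0.167 0.886] [ 0.075 -0.     0.001]
```

View pics/s2.png

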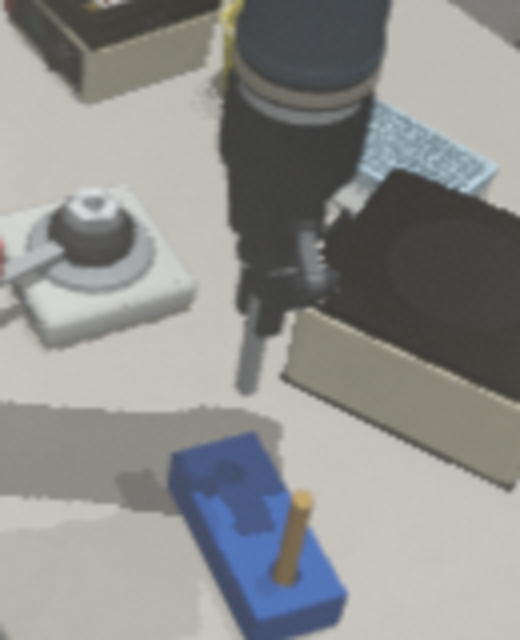

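apply_moves(targets=[[[0,0.01,0.03,0.15,0.015,0,0],[0,0.01,0.06,0.35,0.035,0,0],[0,0.01,0.1,0.55,0.055,0,0],[0,0.01,0.14,0.75,0.08,0,0],[0,0.01,0.167,0.886,0.09,0,0]]])

```text
clock: 5.88
tool_pos: [0.5403, -0.0343, 0.175]
orientation: [0.618, -0.346, 0.617, 0.343]
wrist_force: [0.1, -0.6, -2.3]
grip_width: 0.0131
```

```bash
python3 mv.py .5398 -.0363 .15 58
```

```text
clk 5.88 pos [ 0.5403 -0.0343  0.175 ] jaw 58.36 axis [ 0.004  -0.0029 -1.    ] F [ 0.1 -0.6 -2.3] T [-0.04 -0.01  0.02] w 0.0131 q7 1.17
[ 0.1   -0.002 -0.008] [ 0.003 -0.     0.002]
```

apply_moves(targets=[[[0,0.03,-0.002,-0.008,0.003,0,0.002],[0,0.07,-0.002,-0.008,0.003,0,0.002],[0,0.1,-0.002,-0.008,0.003,0,0.002],[0,0.12,-0.002,-0.008,0.003,0,0.002],[0,0.12,-0.002,-0.008,0.003,0,0.002]]])

```text
clock: 6.5
tool_pos: [0.5395, -0.037, 0.1445]
orientation: [0.618, -0.343, 0.619, 0.342]
wrist_force: [0.9, 1.8, -1.9]
grip_width: 0.0129
```

```bash
python3 mv.py .5398 -.0363 .13 58;python3 - <<'E'
from station import env; from h import *
s=env.get_image("scene"); crop(s,310,150,70,80,8,"pics/s3.png")
t=env.get_image("top"); crop(t,290,120,90,100,6,"pics/t3.png")
for z in (.075,.0835,.09): print(proj(s,[.5398,-.0363,z]))
E
```

```text
clk 6.50 pos [ 0.5395 -0.037   0.1445] jaw 57.95 axis [-1.e-04 -1.e-03 -1.e+00] F [ 0.9  1.8 -1.9] T [-0.01 -0.    0.08] w 0.0129 q7 1.19
[0.058 0.    0.003] [-0. -0.  0.]
[[343.03515902 200.70526242]]
[[343.20165012 198.55814902]]
[[343.33017844 196.90096746]]
```

View pics/s3.png

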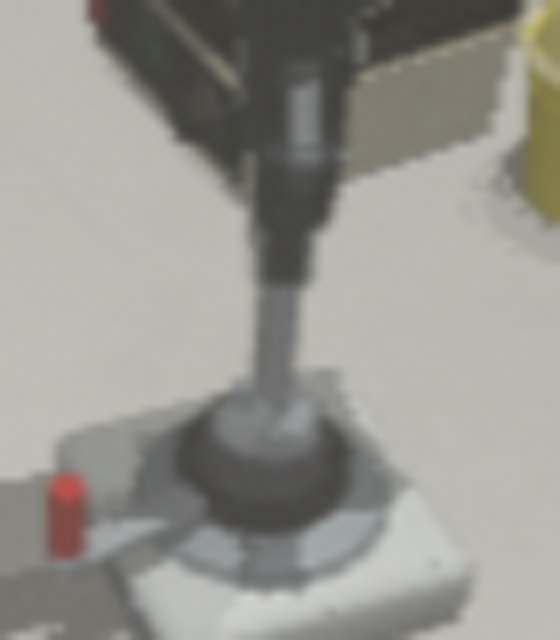

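View pics/t3.png

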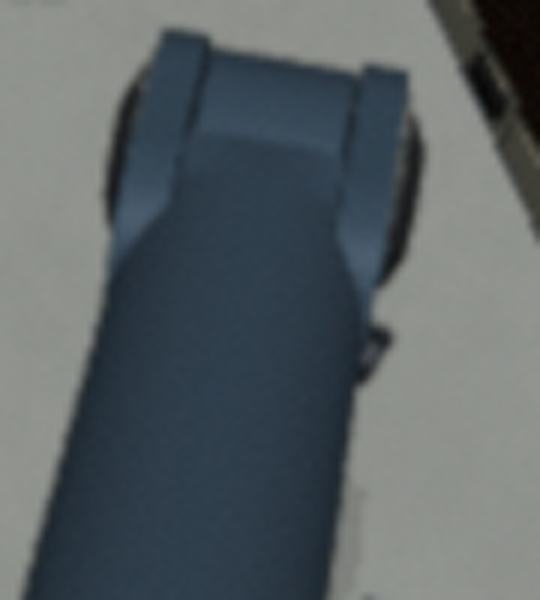

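The bar stands just over the collet mouth (foot near crop (272,395)) and is within about 1 mm of its axis. I'll lower it slowly and watch the force.

apply_moves(targets=[[[0,0.01,0,0.003,0,0,0],[0,0.02,0,0.003,0,0,0],[0,0.03,0,0.003,0,0,0],[0,0.036,0,0.003,0,0,0],[0,0.04,0,0.003,0,0,0]]])

```text
clock: 7.22
tool_pos: [0.5403, -0.0361, 0.135]
orientation: [0.619, -0.343, 0.618, 0.342]
wrist_force: [0.4, -0.5, -2.4]
grip_width: 0.0128
```

```bash
python3 mv.py .5398 -.0363 .13 58
```

```text
clk 7.22 pos [ 0.5403 -0.0361  0.135 ] jaw 57.98 axis [ 9.e-04 -9.e-04 -1.e+00] F [ 0.4 -0.5 -2.4] T [-0.01  0.05  0.01] w 0.0128 q7 1.20
[ 0.02   0.001 -0.002] [-0.    -0.     0.001]
```

apply_moves(targets=[[[0,0.003,0,-0.001,0,0,0],[0,0.006,0,-0.001,0,0,0],[0,0.009,0,-0.001,0,0,0],[0,0.012,0,-0.001,0,0,0],[0,0.014,0,-0.001,0,0,0]]])

```text
clock: 7.85
tool_pos: [0.5404, -0.0363, 0.1319]
orientation: [0.619, -0.343, 0.618, 0.342]
wrist_force: [-0.3, 0.0, -1.1]
grip_width: 0.0132
```

```bash
python3 mv.py .5398 -.0363 .13 58
```

```text
clk 7.85 pos [ 0.5404 -0.0363  0.1319] jaw 57.98 axis [ 1.3e-03 -7.0e-04 -1.0e+00] F [-0.3  0.  -1.1] T [0.21 0.23 0.02] w 0.0132 q7 1.20
[ 0.008  0.002 -0.001] [-0.     0.     0.001]
```

apply_moves(targets=[[[0,0.002,0,0,0,0,0],[0,0.004,0,0,0,0,0],[0,0.006,0,0,0,0,0],[0,0.006,0,0,0,0,0],[0,0.006,0,0,0,0,0]]])

```text
clock: 8.48
tool_pos: [0.5401, -0.0361, 0.1302]
orientation: [0.619, -0.343, 0.618, 0.343]
wrist_force: [-0.7, 1.0, -1.4]
grip_width: 0.0134
```

```bash
python3 mv.py .5398 -.0363 .13 58
```

```text
clk 8.47 pos [ 0.5401 -0.0361  0.1302] jaw 57.99 axis [ 7.e-04 -4.e-04 -1.e+00] F [-0.7  1.  -1.4] T [0.32 0.26 0.02] w 0.0134 q7 1.20
[ 0.001  0.001 -0.001] [-0. -0.  0.]
```

apply_moves(targets=[[[0,0.003,0,0,0,0,0],[0,0.006,0,0,0,0,0],[0,0.009,0,0,0,0,0],[0,0.01,0,0,0,0,0],[0,0.01,0,0,0,0,0]]])

```text
clock: 9.1
tool_pos: [0.5401, -0.0361, 0.1277]
orientation: [0.619, -0.343, 0.618, 0.343]
wrist_force: [-2.9, 1.5, -0.2]
grip_width: 0.0131
```

```bash
python3 mv.py .5398 -.0363 .127 58
```

```text
clk 9.10 pos [ 0.5401 -0.0361  0.1277] jaw 57.99 axis [ 6.e-04 -4.e-04 -1.e+00] F [-2.9  1.5 -0.2] T [ 0.36  0.26 -0.05] w 0.0131 q7 1.21
[ 0.003  0.    -0.001] [-0. -0.  0.]
```

apply_moves(targets=[[[0,0,0.003,0,0,0,0],[0,0.003,0.004,0,0,0,0],[0,0.006,0.004,0,0,0,0],[0,0.01,0.004,0,0,0,0],[0,0.01,0.004,0,0,0,0]]])

```text
clock: 9.72
tool_pos: [0.5392, -0.0357, 0.1251]
orientation: [0.619, -0.343, 0.618, 0.342]
wrist_force: [0.1, -0.3, -1.4]
grip_width: 0.0129
```

```bash
python3 mv.py .5398 -.0363 .127 58
```

```text
clk 9.72 pos [ 0.5392 -0.0357  0.1251] jaw 57.98 axis [ 5.e-04 -5.e-04 -1.e+00] F [ 0.1 -0.3 -1.4] T [-0.04 -0.01 -0.06] w 0.0129 q7 1.21
[-0.008 -0.003 -0.001] [-0. -0.  0.]
```

The force is nearly gone, and the foot is about 11 mm below the rim, so the hexagon has entered. I'll keep feeding it down gently.

apply_moves(targets=[[[0,0.006,0,0,0,0,0],[0,0.013,0,0,0,0,0],[0,0.02,0,0,0,0,0],[0,0.027,0,0,0,0,0],[0,0.032,0,0,0,0,0]]])

```text
clock: 10.35
tool_pos: [0.5392, -0.0357, 0.1169]
orientation: [0.618, -0.343, 0.618, 0.342]
wrist_force: [0.2, 0.2, -2.1]
grip_width: 0.0132
```

```bash
python3 mv.py .5392 -.0357 .109 58
```

```text
clk 10.35 pos [ 0.5392 -0.0357  0.1169] jaw 57.98 axis [ 3.e-04 -6.e-04 -1.e+00] F [ 0.2  0.2 -2.1] T [ 0.01  0.02 -0.01] w 0.0132 q7 1.21
[ 0.032 -0.    -0.   ] [-0. -0.  0.]
```

apply_moves(targets=[[[0,0.006,0,0,0,0,0],[0,0.013,0,0,0,0,0],[0,0.02,0,0,0,0,0],[0,0.027,0,0,0,0,0],[0,0.032,0,0,0,0,0]]])

```text
clock: 10.98
tool_pos: [0.5392, -0.0357, 0.1088]
orientation: [0.618, -0.343, 0.619, 0.343]
wrist_force: [0.2, 0.2, -1.9]
grip_width: 0.0131
```

```bash
python3 mv.py .5392 -.0357 .104 58
```

```text
clk 10.97 pos [ 0.5392 -0.0357  0.1088] jaw 57.98 axis [ 3.e-04 -6.e-04 -1.e+00] F [ 0.2  0.2 -1.9] T [-0.01 -0.03 -0.01] w 0.0131 q7 1.22
[ 0.019 -0.    -0.   ] [-0. -0.  0.]
```

apply_moves(targets=[[[0,0.005,0,0,0,0,0],[0,0.01,0,0,0,0,0],[0,0.014,0,0,0,0,0],[0,0.018,0,0,0,0,0],[0,0.02,0,0,0,0,0]]])

```text
clock: 11.6
tool_pos: [0.5392, -0.0356, 0.1037]
orientation: [0.618, -0.343, 0.619, 0.343]
wrist_force: [0.2, -0.1, -2.3]
grip_width: 0.0133
```

```bash
python3 mv.py .5392 -.0357 .1016 58
```

```text
clk 11.60 pos [ 0.5392 -0.0356  0.1037] jaw 57.99 axis [ 2.e-04 -6.e-04 -1.e+00] F [ 0.2 -0.1 -2.3] T [ 0.   -0.06 -0.01] w 0.0133 q7 1.22
[ 0.008 -0.    -0.   ] [-0. -0.  0.]
```

apply_moves(targets=[[[0,0.001,0,0,0,0,0],[0,0.003,0,0,0,0,0],[0,0.005,0,0,0,0,0],[0,0.006,0,0,0,0,0],[0,0.006,0,0,0,0,0]]])

```text
clock: 12.22
tool_pos: [0.5392, -0.0356, 0.1022]
orientation: [0.618, -0.343, 0.619, 0.343]
wrist_force: [-0.2, 0.2, -1.9]
grip_width: 0.0133
```

```bash
python3 mv.py .5392 -.0357 .1016 58
```

```text
clk 12.22 pos [ 0.5392 -0.0356  0.1022] jaw 57.99 axis [ 2.e-04 -6.e-04 -1.e+00] F [-0.2  0.2 -1.9] T [ 0.03 -0.04 -0.01] w 0.0133 q7 1.23
[ 0.002 -0.    -0.   ] [-0. -0.  0.]
```

apply_moves(targets=[[[0,0.001,0,0,0,0,0],[0,0.002,0,0,0,0,0],[0,0.003,0,0,0,0,0],[0,0.004,0,0,0,0,0],[0,0.004,0,0,0,0,0]]])

```text
clock: 12.85
tool_pos: [0.5393, -0.0357, 0.1016]
orientation: [0.619, -0.343, 0.618, 0.343]
wrist_force: [-1.3, -0.1, 4.6]
grip_width: 0.0128
```

```bash
python3 mv.py .5392 -.0357 .1016 58
```

```text
clk 12.85 pos [ 0.5393 -0.0357  0.1016] jaw 57.98 axis [ 5.e-04 -4.e-04 -1.e+00] F [-1.3 -0.1  4.6] T [0.03 0.36 0.01] w 0.0128 q7 1.23
[-0.  0. -0.] [-0. -0.  0.]
```

The stop is felt: about 6.5 N, at the height I predicted (TCP z 0.1016). Next I'll release the bar and rise.

apply_moves(targets=[[[0.2,-0.001,0,0,0,0,0],[0.3,-0.001,0,0,0,0,0],[0.4,-0.001,0,0,0,0,0],[0.5,-0.001,0,0,0,0,0],[0.5,-0.001,0,0,0,0,0]]])

```text
clock: 13.48
tool_pos: [0.5393, -0.0357, 0.1018]
orientation: [0.619, -0.343, 0.618, 0.343]
wrist_force: [0.2, -0.5, -0.2]
grip_width: 0.0427
```

apply_moves(targets=[[[0.5,-0.03,0,0,0,0,0],[0.5,-0.1,0,0,0,0,0],[0.5,-0.2,0,0,0,0,0],[0.5,-0.3,0,0,0,0,0],[0.5,-0.35,0,0,0,0,0]]])

```text
clock: 14.1
tool_pos: [0.5402, -0.0358, 0.1918]
orientation: [0.62, -0.343, 0.617, 0.342]
wrist_force: [0.6, 0.0, -0.1]
grip_width: 0.0429
```

```bash
python3 mv.py .455 -.1 .19 94;python3 - <<'E'
from station import env; from h import *
s=env.get_image("scene"); crop(s,300,150,80,80,8,"pics/s4.png")
print(proj(s,[.5398,-.0363,.145]),proj(s,[.5398,-.0363,.075]))
E
```

```text
clk 14.10 pos [ 0.5402 -0.0358  0.1918] jaw 57.97 axis [ 0.0041 -0.     -1.    ] F [ 0.6  0.  -0.1] T [0.03 0.02 0.01] w 0.0429 q7 1.16
[ 0.006  0.153 -0.398] [-0.314  0.     0.002]
[[344.4617616  182.32415737]] [[343.03515902 200.70526242]]
```

View pics/s4.png

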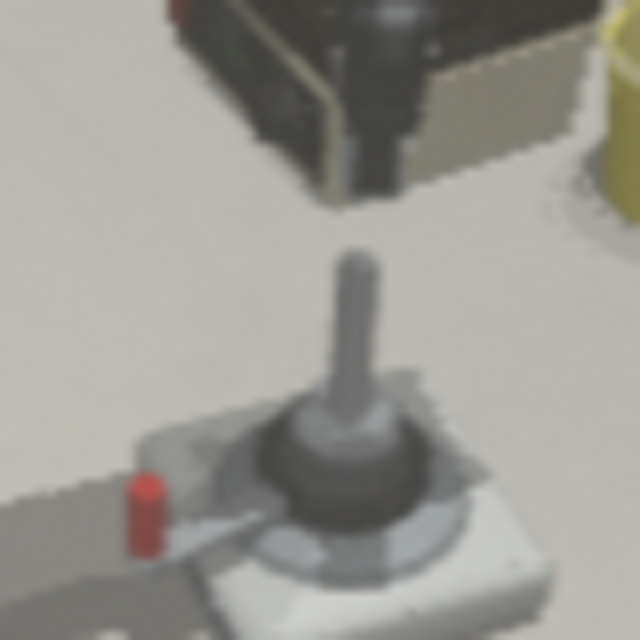

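The bar is seated: its top is at pixel (344.2,181.8) and I predicted (344.5,182.3). The lever is still open. Next I'll shut the gripper and move behind the lever post.

apply_moves(targets=[[[0.4,0,0.03,-0.08,-0.07,0,0],[0.3,0,0.06,-0.16,-0.14,0,0],[0.2,0,0.09,-0.24,-0.21,0,0],[0,0,0.12,-0.32,-0.28,0,0],[0,0,0.15,-0.38,-0.35,0,0]]])

```text
clock: 14.78
tool_pos: [0.4575, -0.0971, 0.1918]
orientation: [-0.464, 0.536, -0.461, -0.534]
wrist_force: [-0.7, -0.2, -0.0]
grip_width: 0.0003
```

```bash
python3 mv.py .457 -.095 .064 101
```

```text
clk 14.78 pos [ 0.4575 -0.0971  0.1918] jaw 98.30 axis [ 4.6e-03  2.0e-04 -1.0e+00] F [-0.7 -0.2 -0. ] T [ 0.02 -0.01  0.02] w 0.0003 q7 1.92
[0.511 0.003 0.009] [-0.024 -0.     0.002]
```

apply_moves(targets=[[[0,0.12,0.003,0.009,-0.024,0,0],[0,0.25,0.003,0.009,-0.024,0,0],[0,0.37,0.003,0.009,-0.024,0,0],[0,0.46,0.003,0.009,-0.024,0,0],[0,0.5,0.003,0.009,-0.024,0,0]]])

```text
clock: 15.4
tool_pos: [0.456, -0.0948, 0.0655]
orientation: [-0.45, 0.546, -0.449, -0.545]
wrist_force: [0.3, -0.0, 0.2]
grip_width: -0.0002
```

```bash
python3 mv.py .4515 -.070 .064 101;python3 - <<'E'
from station import env; from h import *
s=env.get_image("scene"); crop(s,290,150,100,110,6,"pics/s5.png")
E
```

```text
clk 15.40 pos [ 0.456  -0.0948  0.0655] jaw 101.05 axis [ 1.9e-03  3.0e-04 -1.0e+00] F [ 0.3 -0.   0.2] T [-0.03 -0.   -0.03] w -0.0002 q7 2.07
[ 0.006 -0.001  0.101] [ 0.    -0.     0.001]
```

View pics/s5.png

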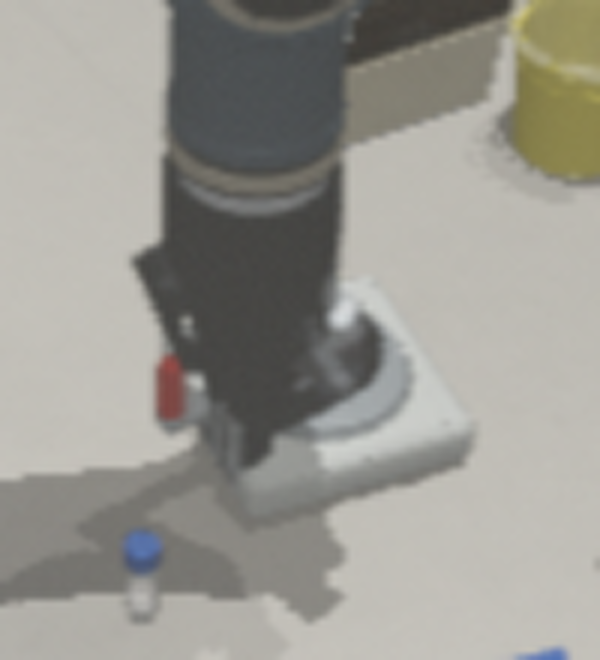

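The closed fingers are behind the red post (post at crop (170,390)), and the vial at (142,570) is clear. Next is the arc.

```bash
cat > arc.py <<'E'
import sys,subprocess,numpy as np
C=np.array([.5396,-.0362]);a=[]
r=float(sys.argv[1]);off=float(sys.argv[2])
for p in map(float,sys.argv[3:]):
    x=C+r*np.array([np.cos(np.radians(p)),np.sin(np.radians(p))]);a+=[x[0],x[1],.064,p-off]
subprocess.run(["python3","mv.py"]+[str(v) for v in a])
E
python3 arc.py .0915 97 211 206 201 197 193
```

```text
clk 15.45 pos [ 0.4558 -0.0948  0.0651] jaw 101.06 axis [ 1.4e-03  3.0e-04 -1.0e+00] F [ 0.3  0.4 -0.1] T [0.02 0.03 0.02] w -0.0001 q7 2.08
[ 0.005 -0.03   0.041] [-0.113 -0.     0.001]
[ 0.004 -0.02   0.071] [-0.069 -0.     0.001]
[ 0.004 -0.013  0.102] [-0.026 -0.     0.001]
[ 0.004 -0.01   0.128] [0.009 0.    0.001]
[ 0.004 -0.008  0.153] [0.044 0.    0.001]
```

apply_moves(targets=[[[0,0.005,-0.01,0.04,-0.01,0,0],[0,0.004,-0.015,0.07,-0.01,0,0],[0,0.004,-0.013,0.1,0,0,0],[0,0.004,-0.01,0.128,0.01,0,0],[0,0.004,-0.008,0.153,0.044,0,0]]])

```text
clock: 16.08
tool_pos: [0.4508, -0.0574, 0.0646]
orientation: [-0.474, 0.526, -0.473, -0.524]
wrist_force: [1.2, -3.9, -0.0]
grip_width: 0.0
```

```bash
python3 arc.py .0915 97 188 183 178 173 168
```

```text
clk 16.07 pos [ 0.4508 -0.0574  0.0646] jaw 95.85 axis [ 0.0031 -0.001  -1.    ] F [ 1.2 -3.9 -0. ] T [-0.8  -0.1   0.03] w 0.0000 q7 1.91
[0.002 0.004 0.034] [ 0.042 -0.001  0.002]
[0.002 0.004 0.066] [ 0.086 -0.001  0.002]
[0.002 0.001 0.098] [ 0.13  -0.     0.002]
[ 0.002 -0.005  0.13 ] [ 0.173 -0.     0.002]
[ 0.002 -0.014  0.16 ] [ 0.217 -0.     0.002]
```

Contact made, about 4 N at the post.

apply_moves(targets=[[[0,0.002,0.004,0.034,0.042,0,0],[0,0.002,0.004,0.066,0.086,0,0],[0,0.002,0.001,0.098,0.13,0,0],[0,0.002,-0.005,0.13,0.173,0,0],[0,0.002,-0.014,0.16,0.217,0,0]]])

```text
clock: 16.7
tool_pos: [0.4498, -0.018, 0.0644]
orientation: [0.577, -0.41, 0.576, 0.408]
wrist_force: [-1.6, -3.6, 3.6]
grip_width: 0.0001
```

```bash
python3 arc.py .0915 97 163 158 153 148 143;python3 - <<'E'
from station import env; from h import *
s=env.get_image("scene"); crop(s,290,150,100,110,6,"pics/s6.png")
E
```

```text
clk 16.70 pos [ 0.4498 -0.018   0.0644] jaw 70.73 axis [ 0.0029 -0.002  -1.    ] F [-1.6 -3.6  3.6] T [-0.68  0.34  0.02] w 0.0001 q7 1.46
[0.002 0.002 0.035] [ 0.041 -0.     0.002]
[0.002 0.002 0.067] [ 0.085 -0.     0.002]
[ 0.001 -0.001  0.099] [ 0.129 -0.     0.002]
[ 0.001 -0.006  0.131] [ 0.172 -0.     0.002]
[ 0.001 -0.015  0.161] [ 0.216 -0.     0.002]
```

View pics/s6.png

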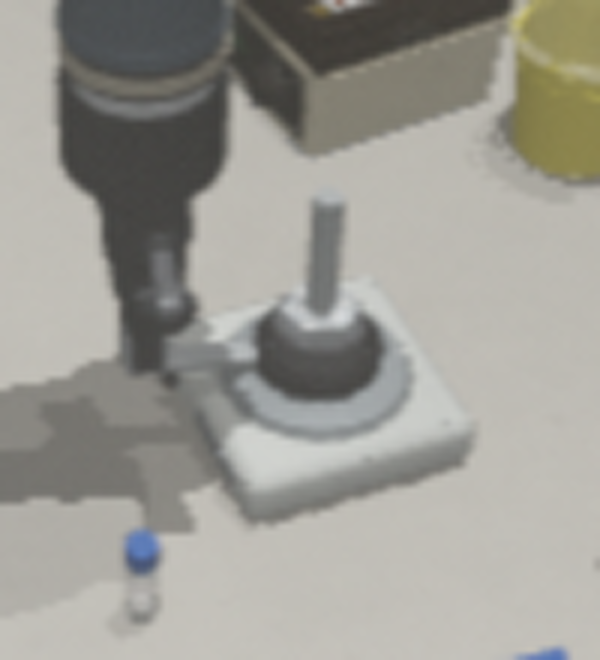

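The lever is turning ahead of the fingers and the bar is still upright and seated. I'll continue.

apply_moves(targets=[[[0,0.002,0.002,0.035,0.041,0,0],[0,0.002,0.002,0.067,0.085,0,0],[0,0.001,-0.001,0.099,0.129,0,0],[0,0.001,-0.006,0.131,0.172,0,0],[0,0.001,-0.015,0.161,0.216,0,0]]])

```text
clock: 17.38
tool_pos: [0.4661, 0.0191, 0.0641]
orientation: [0.652, -0.276, 0.651, 0.274]
wrist_force: [-2.8, -3.2, 2.2]
grip_width: 0.0005
```

```bash
python3 arc.py .0915 97 139 135 131 129 127
```

```text
clk 17.38 pos [0.4661 0.0191 0.0641] jaw 45.79 axis [ 0.0019 -0.0024 -1.    ] F [-2.8 -3.2  2.2] T [-0.68  0.37 -0.  ] w 0.0005 q7 1.03
[0.001 0.001 0.026] [ 0.033 -0.     0.002]
[0.001 0.001 0.051] [ 0.068 -0.     0.002]
[ 0.001 -0.     0.077] [ 0.103 -0.     0.002]
[ 0.001 -0.001  0.09 ] [0.12  0.    0.002]
[ 0.001 -0.003  0.102] [0.138 0.    0.002]
```

apply_moves(targets=[[[0,0.001,0.001,0.026,0.033,0,0],[0,0.001,0.001,0.051,0.068,0,0],[0,0.001,0,0.077,0.1,0,0],[0,0.001,-0.001,0.09,0.12,0,0],[0,0.001,-0.003,0.102,0.138,0,0]]])

```text
clock: 18.0
tool_pos: [0.4836, 0.037, 0.0638]
orientation: [0.683, -0.183, 0.683, 0.182]
wrist_force: [-4.6, -1.0, 2.2]
grip_width: -0.0001
```

```bash
python3 arc.py .0915 97 126 125 124 123 122;python3 - <<'E'
from station import env; from h import *
s=env.get_image("scene"); crop(s,290,140,100,100,6,"pics/s7.png")
E
```

```text
clk 18.00 pos [0.4836 0.037  0.0638] jaw 29.90 axis [ 2.e-04 -2.e-03 -1.e+00] F [-4.6 -1.   2.2] T [-0.22  0.69  0.02] w -0.0001 q7 0.78
[-0.001 -0.001  0.009] [ 0.008 -0.     0.001]
[-0.001 -0.001  0.016] [ 0.017 -0.     0.001]
[-0.001 -0.     0.022] [ 0.025 -0.     0.001]
[-0.001  0.     0.028] [ 0.034 -0.     0.001]
[-0.001  0.     0.035] [ 0.043 -0.     0.001]
```

View pics/s7.png

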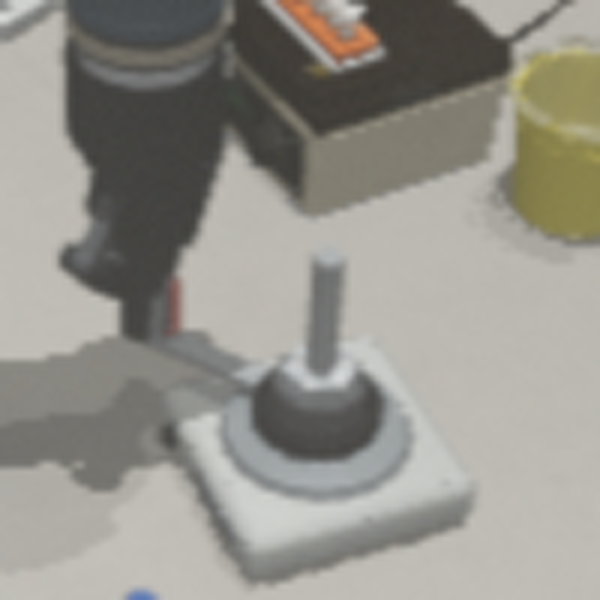

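Still about 4.7 N, with the post at crop (177,305) beside the fingers. I'll go on until the end stop is felt.

apply_moves(targets=[[[0,0,-0.001,0.009,0.008,0,0],[0,0,-0.001,0.016,0.017,0,0],[0,0,0,0.022,0.025,0,0],[0,0,0,0.028,0.034,0,0],[0,0,0,0.028,0.034,0,0]]])

```text
clock: 18.68
tool_pos: [0.4895, 0.0408, 0.0636]
orientation: [0.689, -0.159, 0.689, 0.158]
wrist_force: [-4.7, 0.1, 3.8]
grip_width: -0.0002
```

```bash
python3 arc.py .0915 97 122 121 120 119 118
```

```text
clk 18.68 pos [0.4895 0.0408 0.0636] jaw 25.95 axis [-8.e-04 -2.e-03 -1.e+00] F [-4.7  0.1  3.8] T [ 0.03  1.08 -0.  ] w -0.0002 q7 0.72
[-0.002 -0.001  0.007] [ 0.008 -0.001  0.001]
[-0.002 -0.     0.013] [ 0.017 -0.001  0.001]
[-0.002  0.     0.019] [ 0.026 -0.001  0.001]
[-0.002  0.001  0.026] [ 0.034 -0.001  0.001]
[-0.002  0.001  0.032] [ 0.043 -0.001  0.001]
```

apply_moves(targets=[[[0,0,-0.001,0.007,0.008,0,0],[0,0,0,0.01,0.012,0,0],[0,0,0,0.013,0.017,0,0],[0,0,0,0.013,0.017,0,0],[0,0,0,0.013,0.017,0,0]]])

```text
clock: 19.3
tool_pos: [0.4895, 0.0414, 0.0633]
orientation: [0.689, -0.147, 0.694, 0.146]
wrist_force: [-10.4, -2.8, 8.6]
grip_width: -0.0002
```

```bash
python3 arc.py .0915 97 121 120 119;python3 - <<'E'
from station import env; from h import *
s=env.get_image("scene"); crop(s,290,140,100,100,6,"pics/s8.png")
for th in (112,109.3,105):
  P=np.array([.5396+.09*np.cos(np.radians(th)),-.0362+.09*np.sin(np.radians(th)),.086]); print(th,(proj(s,P)-[290,140]+.5)*6)
E
```

```text
clk 19.30 pos [0.4895 0.0414 0.0633] jaw 23.94 axis [-0.0071 -0.002  -1.    ] F [-10.4  -2.8   8.6] T [-0.43  1.97  0.01] w -0.0002 q7 0.69
[-0.003 -0.002  0.012] [-0.001 -0.004 -0.001]
[-0.003 -0.001  0.019] [ 0.008 -0.004 -0.   ]
[-0.003 -0.     0.025] [ 0.017 -0.004 -0.   ]
112 [[173.11693784 277.08164703]]
109.3 [[178.31901532 272.82747815]]
105 [[187.18573861 266.43586583]]
```

View pics/s8.png

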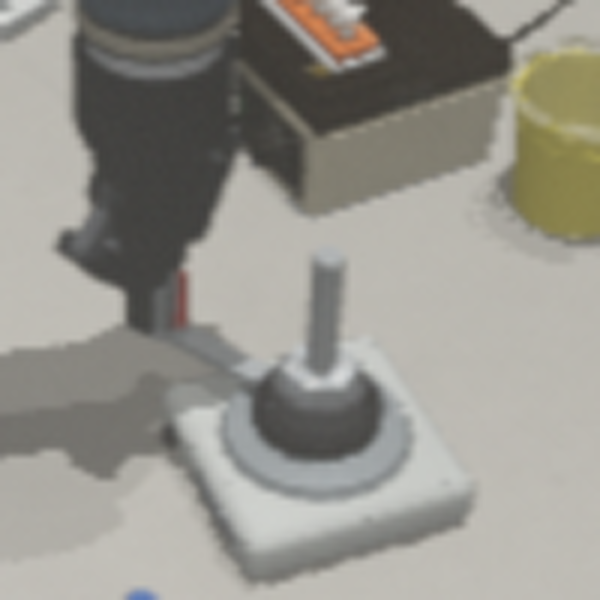

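The end stop is felt: the force rose to about 11 N, the motion stopped, and the post is where a closed lever puts it. I'll back off and rise.

apply_moves(targets=[[[0,0,0,-0.02,0,0,0],[0,0,0,-0.06,0,0,0],[0,0,0,-0.12,0,0,0],[0,-0.1,0,-0.15,0,0,0],[0,-0.3,0,-0.15,0,0,0]]])

```text
clock: 19.98
tool_pos: [0.4532, 0.0255, 0.138]
orientation: [0.688, -0.147, 0.696, 0.146]
wrist_force: [0.7, 0.5, 0.7]
grip_width: 0.0004
```

apply_moves(targets=[[[0,-0.2,0,-0.1,0,0,0],[0,-0.4,0,-0.2,0,0,0],[0,-0.5,0,-0.4,0,0,0],[0,-0.5,0,-0.4,0,0,0],[0,-0.5,0,-0.4,0,0,0]]])

```text
clock: 20.6
tool_pos: [0.363, -0.0142, 0.264]
orientation: [0.688, -0.146, 0.696, 0.147]
wrist_force: [0.2, 0.3, 0.3]
grip_width: -0.0001
```

```bash
python3 mv.py;python3 - <<'E'
from station import env; from h import *
s=env.get_image("scene"); crop(s,270,140,130,150,4,"pics/s9.png")
t=env.get_image("top"); crop(t,295,140,150,95,5,"pics/t9.png")
P=np.array([.5398,-.0363,.145]);print(proj(s,P),proj(t,P))
C=np.array([.5396,-.0362])
for im,n in((s,"s"),(t,"t")):
  m=im["color"].astype(int);r=(m[...,2]>130)&(m[...,1]<90)&(m[...,0]<90)
  c,d=proj(im,[.5396-.033*.9,.0489,.08])[0].astype(int); q=np.zeros_like(r);q[d-20:d+20,c-20:c+20]=1
  ys,xs=np.nonzero(r&q); z=.086 if n=="t" else .07
  if len(xs):
    p=atz(im,xs.mean(),ys.mean(),z)[:2]-C; print(n,len(xs),xs.mean(),ys.mean(),"r",np.hypot(*p),"ang",np.degrees(np.arctan2(p[1],p[0])))
E
```

```text
clk 20.60 pos [ 0.363  -0.0142  0.264 ] jaw 23.88 axis [-0.0105 -0.001  -0.9999] F [0.2 0.3 0.3] T [0.04 0.02 0.03] w -0.0001 q7 0.14
[[344.4617616  182.32415737]] [[330.69649461 171.77870211]]
s 5 318.8 186.6 r 0.09820881047204255 ang 104.65294307987564
t 12 302.25 185.33333333333334 r 0.0894082471955118 ang 110.74683431002467
```

View pics/s9.png

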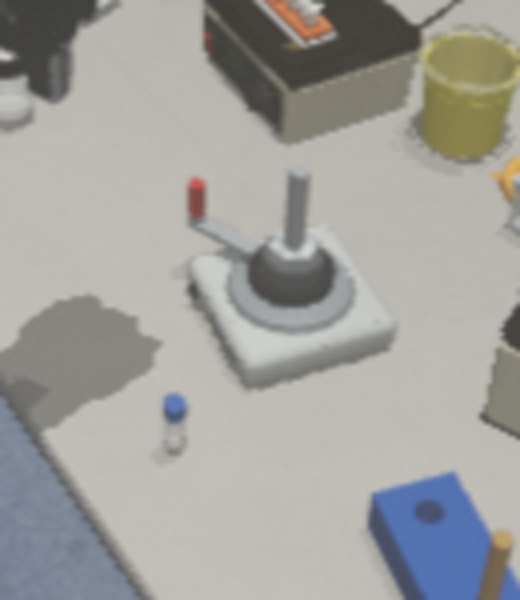

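View pics/t9.png

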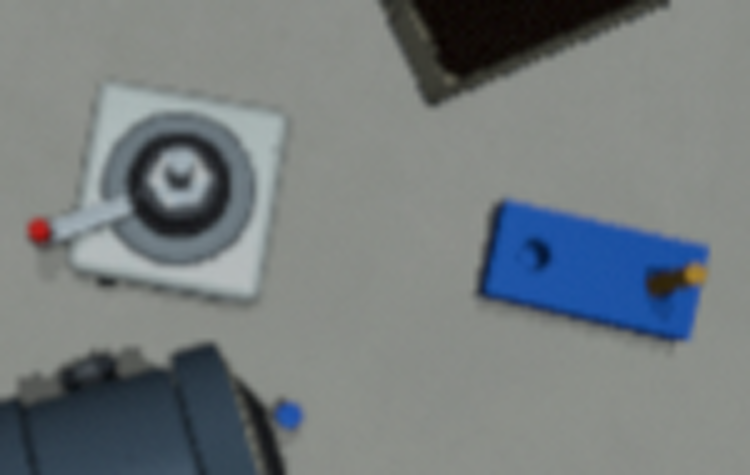

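Run:
```python
from station import env
print(env.finish_job())
```

```text
the job is handed in; nothing more can be done
None
```

The hex bar is standing on the depth stop in the collet with the lever closed on it, and I handed the job in at about 21 s of the 72 s allowed. `finish_job()` reports no verdict, so the result rests on my own checks below.

- **Finding the angle:** I gripped the bar on its flats and set the grip angle to about 58°, read from the collet's outline in the camera image. The hexagon slipped in at that angle, so no turning search was needed. A light side force of about 3 N during entry went away after a 1 mm shift.
- **Depth stop:** I fed the bar down in small steps and felt the stop at about 6.5 N, at the height I expected. After release, the bar's top was within 1 pixel of where a seated bar should show.
- **Lever:** I pushed the post round with the shut fingers at 4–5 N until the end stop pushed back with about 11 N. The top camera gives about 73° of travel (1.28 rad).
- **Disagreement:** the scene camera put the post about 6° further round. That came from only 5 red pixels and gave a wrong radius (98 mm instead of 90 mm), so I relied on the top view and the felt end stop.
- **Other objects:** in the last pictures the bar is upright, the brass bar and vial look untouched, and the arm is clear of everything. The jar was outside those last crops, and the arm passed well above it on the way in.

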